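Level the screw lift and slide a sample tray onto the pile

TASK

Crank the screw lift's handwheel clockwise until its platform is level with the top of the two-tray pile beside it. Then slide the third tray across from the platform onto the pile and nudge it until all three trays form one square pile with flush edges. Keep the tray flat, leave the pile where it stands, and do not disturb the other things on the bench.

Things in the scene. Friction and masses are not known exactly. Their poses are not given: they have to be found in the camera images.
- lift: white screw lift, fixed to the bench. Origin: on the bench under the centre of its platform. x: away from its handwheel; y: away from the pile (the pile stands on its -y side); z up. Housing 106 x 146 mm, 36 mm high (foot 120 x 160 mm), with a gearbox block 80 x 70 mm, 50 mm high, reaching out to x = -145 mm that carries the handwheel.
- platform_top (a point): centre of the top face of the lift's aluminium platform, 110 mm (along the lift's x) x 150 mm (along y), 6 mm thick. It starts 58 mm above the bench, below the level of the pile, and rises with the handwheel. Axes as the lift.
- handwheel (a joint): angle of the black handwheel in rad, 0 at the start, stop at 7.5. Vertical axis; it grows as the wheel is turned clockwise seen from above, and each rad raises the platform by 5 mm. The wheel stays where it is left.
- wheel_axis (a point): centre of the handwheel, on its axis, 125 mm from the lift's origin on its -x side, in the middle of the rim's thickness (75 mm above the bench). Rim: 41 mm radius to the middle of a 10 mm round bar, three spokes.
- crank_grip (a point): middle of the upright black crank grip on the handwheel: 16 mm diameter, 34 mm tall (17 mm above and below this point), 36 mm from the wheel's axis. It spins freely about its own upright axis, so it can be gripped from above and led round in a circle.
- loose_tray: the tray to be moved: flat closed rigid sample tray, grey plastic, 100 mm (its x) x 140 mm (its y) x 22 mm high, 0.28 to 0.52 kg, edges rounded by 4 mm, too wide to grasp. Origin: centre of its underside. Starts on the lift's platform, slightly turned.
- pile_top: upper tray of the pile, same make and size. Origin: centre of its underside; its top face is 22 mm higher.
- pile_bottom: lower tray of the pile, same make and size. It lies on a fixed dark steel stand of 130 x 170 mm whose height differs from case to case. Origin: centre of its underside.
- brush: bystander: brush lying on the bench. Origin on its underside.
- spatula: bystander: spatula lying on the bench. Origin on its underside.
- hammer: bystander: hammer lying on the bench. Origin on its underside.
- jar: bystander: glass jar, 66 mm diameter, 90 mm tall. Origin: centre of its underside.
- bottle: bystander: white plastic bottle, 60 mm diameter, 150 mm tall. Origin: centre of its underside.
- bowl: bystander: steel bowl, 110 mm diameter, 40 mm tall. Origin: centre of its underside.
Things that resemble listed ones, but are neither listed nor needed, are in the scene too. Leave any blue look-alike of the pile_bottom alone. Leave any orange look-alike of the pile_top alone.

How it is judged:
On the way:
1. the platform is level with the top of the pile (from 2.5 mm below it to 5 mm above) while the loose tray still lies on the platform (z of platform_top in the frame of pile_top between 0.0195 and 0.027 m and horizontal distance between loose_tray and platform_top below 0.05 m), for 0.2 s.
At the end, for the whole second after the job is handed in: The third tray lies flat on the pile and at rest; each tray is centred on the one below within 7 mm and turned from it by less than 0.06 rad (3.4 degrees); the bottom tray is within 20 mm of where it started (horizontal distance between loose_tray and pile_top below 0.007 m and angle between the x axis of loose_tray and the x axis of pile_top, either way round below 0.06 rad and z of loose_tray in the frame of pile_top between 0.019 and 0.025 m and horizontal distance between pile_top and pile_bottom below 0.007 m and angle between the x axis of pile_top and the x axis of pile_bottom, either way round below 0.06 rad and z of pile_top in the frame of pile_bottom between 0.019 and 0.025 m and distance of pile_bottom from where it was at the start of the episode below 0.02 m and linear speed of loose_tray below 0.01 m/s); the robot touches nothing.
It fails at once if the loose tray tips by more than 0.25 rad (angle between loose_tray's own z axis and vertical above 0.25 rad).
It fails at once if a tray of the pile is shoved more than 20 mm (distance of any of pile_top, pile_bottom from where it was at the start of the episode above 0.02 m).
It fails at once if a bystander is moved more than 30 mm (distance of any of brush, spatula, hammer, jar, bottle, bowl from where it was at the start of the episode above 0.03 m).
It also fails if it takes over 67 s, if anything falls off the work surface, if the arm or the gripper's body presses on something with over 40 N, if the wrist force passes 120 N, or if a joint passes its speed limit or range.

ROBOT

A 6-joint arm with a two-finger parallel gripper is mounted at the origin on the work surface. World frame = base frame: x ahead of the robot, y to its left, z up, the work surface at z = 0. Lengths are in m, angles in rad, forces in N, time in s.
With the tool pointing down it reaches from about 0.35 to 0.875 m from the base axis. Payload 4.2 kg.
Tool frame: the origin (TCP) lies on the centre line of the jaws, within the pads' length; the fingertips stand 22 mm ahead of it and the grasp point (between the pads) lies 3 mm ahead of it (ctrl.nose_length is the distance from the TCP to the fingertips, in m); z points along the fingers, y is the line along which they close (so a half turn about z gives the same grasp; the last joint's range is limited). The gripper opens to 85 mm and grips with 20 to 120 N. Pads are 22 mm wide; open, the fingers measure 114 mm over their backs; the gripper's body (76 mm by 85 mm) begins 54 mm behind the grasp point. The pads swing forward as they close: fully open they stand 13 mm farther back than shut.
Start: joints at [1.449, 0.385, 0.008, 0, -1.194, -0.259], TCP at [0.232, 0.58, 0.253] pointing down, gripper open.
Joint ranges: [-3.14, 3.14], [-1.21, 2.06], [-1.07, 1.41], [-3.16, 2.05], [-2.99, -0.16], [-3.1, 3.1]. Speed limits (rad/s): [2.79, 2.79, 3.14, 3.14, 3.14, 3.14].

INTERFACE

Orientations are given as a rotation vector (axis times angle).
In Python, from workcell import ctrl, vision, workorder gives the robot as it stands.
- The arm moves only by the shell command python3 -m jog 'ROWS' [FORCE]. ROWS is JSON, a list of rows, each a list of 3 entries, a list of its own where there are three numbers: the shift along the tool's x, y, z in units of 0.1 m (1.0 is 0.1 m), then the turn about the tool's z in units of 90 degrees (1.0 is 90 degrees), then the opening, from 0 (shut) to 1 (fully open). In form: [[[dx, dy, dz], twist, hand], ...]. A call has exactly 8 rows; each row is the pose to reach, as a shift and turn from the pose commanded when the call began, along the tool's axes at that moment; what a row does not reach only later rows make up. A row lasts 1/10 s, in which the tool goes at most 50 mm and 8.59 degrees, less where a joint would pass 70% of its speed; a pose out of reach is approached as far as the arm can. A call with a number of a shift or a turn outside -1 to 1 is refused whole. A call with a gripper value outside its range is refused whole. The fingers move at their own pace and stop on an object; FORCE is the grip in N (left out, the last holds). Time passes only in rows, so rows that repeat a pose let the fingers close, or fill a call up. It gives the time, the measured TCP pose, the force, the opening and the grip force at its end, in the units of the state.
- ctrl.get_state(): the state, without advancing time (a new reading comes with each control period).
- vision.snapshot(name): name is "scene" or "side" or "wrist"; returns a dict with "frame" (480x640x3 uint8, blue, green, red), "intrinsics" (3x3 intrinsics, pixels), "rvec" (rotation vector, rad) and "tvec" (3), from world to camera coordinates, as OpenCV has them. Camera axes: x right, y down, z forward; pixel columns grow to the right and rows downward; lengths in m; the calibration is good to about 2 mm. A picture is of the moment at which its call begins. There is no depth.
- workorder.close_job(): hands the job in; it is judged then, once.
The state is a dict: "time_s": time; "q": joint angles; "joint_vel": joint speeds; "joint_efforts": joint torques, N m; "eef_pos": TCP position; "orientation": TCP orientation; "force": force on the tool from outside, world axes, zero at the start; "torque": the same for the moment, N m; "gripper_width": finger opening in m; "gripper_force": force on a finger pad.
Only numpy, scipy, OpenCV 4.12 (cv2) and the standard library are available. Lean on these libraries where they do the work, as an engineer would, in place of code of your own. Each camera call takes 0.05 s, during which the arm holds its last target. There are 200 camera calls.

## Working session

There is one attempt and no reset: what is moved stays moved. The work goes in short steps, Python scripts to look and compute and a shell command to move; the robot and the scene stay as the last step left them, time stands still between calls to the robot, and variables do not carry over. Pictures are saved under pics/ and viewed, at most 10 in all, crops included, and the job is handed in when it is done.

```bash
ls; mkdir -p pics; python3 - <<'E'
from workcell import ctrl, vision, workorder
import cv2, numpy as np
print(ctrl.get_state())
for n in ["scene","side"]:
    s=vision.snapshot(n); cv2.imwrite(f"pics/{n}0.png",s["frame"])
    print(n,s["intrinsics"],s["rvec"],s["tvec"])
    np.savez(f"{n}0.npz",K=s["intrinsics"],r=s["rvec"],t=s["tvec"],f=s["frame"])
E
```

```text
pics
{'time_s': 0.0, 'q': array([ 1.44861147e+00,  3.85567402e-01,  6.59854623e-03, -4.86425921e-04,
       -1.19397262e+00, -2.58596876e-01]), 'joint_vel': array([-0.00196702, -0.00150826,  0.00019878, -0.00013137,  0.00078541,
       -0.00012456]), 'joint_efforts': array([ 4.16091889e-04, -3.92291021e+01,  1.88401705e+01,  4.18638468e+00,
       -4.69400460e-03, -4.87564922e-08]), 'eef_pos': array([0.23206471, 0.57973992, 0.25220616]), 'orientation': array([ 3.08264004e+00, -5.94389298e-01, -4.78535203e-04]), 'force': array([-0.03975267, -0.47074405, -0.17977168]), 'torque': array([ 0.00909598, -0.01646064, -0.04507005]), 'gripper_force': 0.0, 'gripper_width': 0.08547784656404789}
scene [[619.25869356   0.         313.34480396]
 [  0.         619.25869356 234.30396365]
 [  0.           0.           1.        ]] [ 0.91039508  2.6152572  -0.93646225] [ 0.36560568 -0.19913065  1.90446308]
side [[576.27476362   0.         317.32942731]
 [  0.         576.27476362 235.94143907]
 [  0.           0.           1.        ]] [ 2.05068226 -0.64115218  0.34803854] [-0.36216702  0.24316342  1.39076604]
```

View pics/scene0.png

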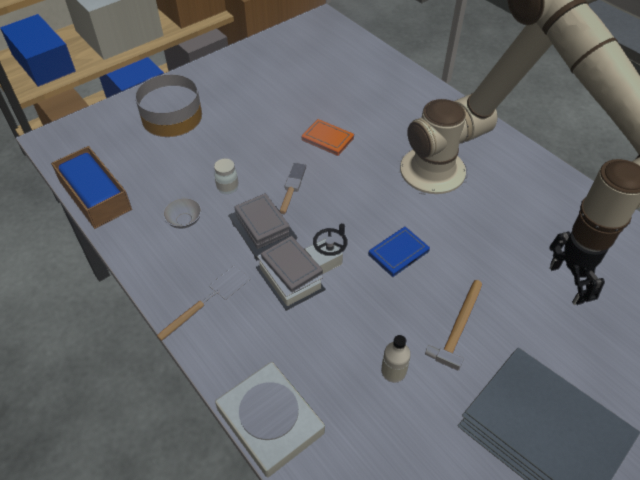

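View pics/side0.png

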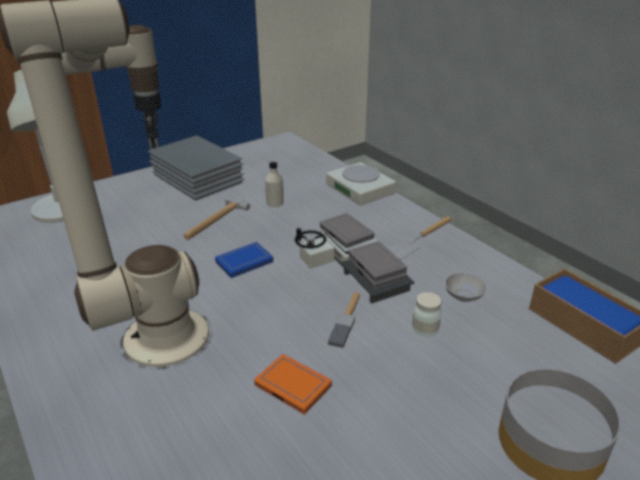

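The scene picture shows the lift with the loose tray at about (290,270), the handwheel at (330,240) and the pile at (262,222). Orange (328,137) and blue (398,250) trays are look-alikes on the bench: leave them alone. The grey ones on the lift and the stand fit the description. Next, one enlarged crop from each camera.

```bash
python3 - <<'E'
import cv2, numpy as np
a=np.load("scene0.npz")["f"][185:310,220:360]; b=np.load("side0.npz")["f"][205:305,285:420]
cv2.imwrite("pics/c1.png",cv2.resize(a,None,fx=4.8*1,fy=4.8,interpolation=cv2.INTER_CUBIC))
cv2.imwrite("pics/c2.png",cv2.resize(b,None,fx=5,fy=5,interpolation=cv2.INTER_CUBIC))
E
```

```text
(no output)
```

View pics/c1.png

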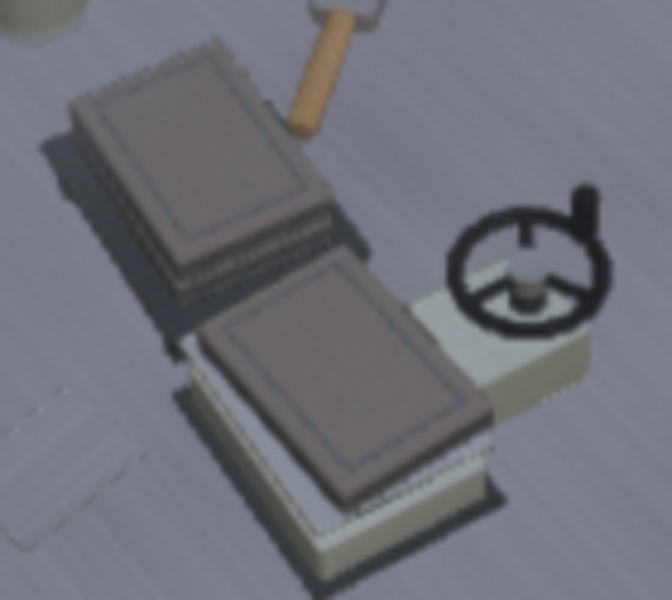

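View pics/c2.png

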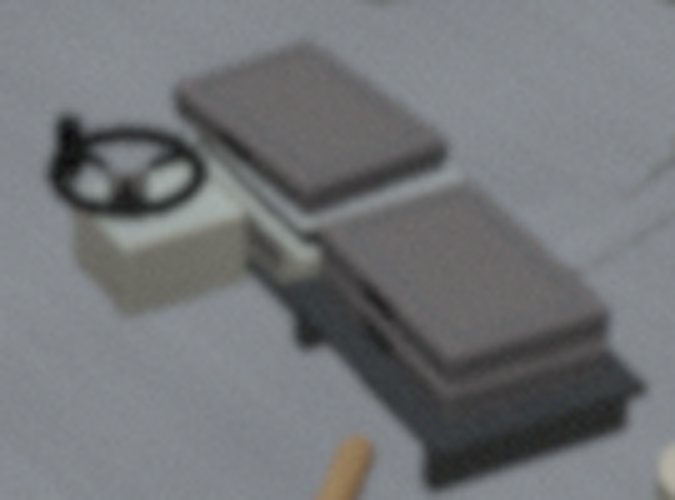

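The crops show four corners of each grey top face, with the rim and the crank grip, in both views. I confirm the loose tray (on the white lift, beside the wheel) and the pile (on the dark stand). Next I triangulate.

```bash
cat > h.py <<'E'
import cv2, numpy as np
def cam(n):
    d=np.load(n) if isinstance(n,str) else n
    R=cv2.Rodrigues(d["r"])[0]; return d["K"],R,np.asarray(d["t"]).reshape(3)
def P(c): K,R,t=c; return K@np.c_[R,t]
def tri(a,pa,b,pb):
    X=cv2.triangulatePoints(P(a),P(b),np.array(pa,float).T,np.array(pb,float).T); return (X[:3]/X[3]).T
def onz(c,p,z):
    K,R,t=c; p=np.atleast_2d(np.array(p,float)); d=(np.linalg.inv(K)@np.c_[p,np.ones(len(p))].T).T@R; o=-R.T@t
    return o+d*((z-o[2])/d[:,2:3])
def proj(c,X): K,R,t=c; return cv2.projectPoints(np.array(X,float),cv2.Rodrigues(R)[0],t,K,None)[0][:,0]
E
python3 - <<'E'
from h import *
np.set_printoptions(precision=4,suppress=True)
A=cam("scene0.npz");B=cam("side0.npz")
s=lambda p:np.array(p)/4.8+[220,185]-0.4
d=lambda p:np.array(p)/5+[285,205]-0.4
# scene corners order matched to side: near robot/away
pile_s=s([(75,103),(218,42),(332,198),(182,265)]); pile_d=d([(322,235),(470,185),(607,318),(452,365)])
lo_s=s([(203,328),(350,255),(492,412),(345,500)]); lo_d=d([(178,95),(310,42),(445,150),(315,200)])
print("wheel,grip",tri(A,s([(529,271),(587,212)]),B,d([(128,172),(68,138)])))
for n,a,b in(("pile",pile_s,pile_d),("loose",lo_s,lo_d)):
    c=tri(A,[a.mean(0)],B,[b.mean(0)])[0]; print(n,c)
    for cc,p in((A,a),(B,b)):
        q=onz(cc,p,c[2]);print(q[:,:2], q.mean(0)); 
        r=cv2.minAreaRect((q[:,:2]*1000).astype(np.float32)); print(r)
E
```

```text
wheel,grip [[0.4637 0.0684 0.0753]
 [0.4291 0.0753 0.1065]]
pile [ 0.5537 -0.1163  0.0727]
[[ 0.5892 -0.1924]
 [ 0.4967 -0.1802]
 [ 0.5162 -0.0428]
 [ 0.6099 -0.0556]] [ 0.553  -0.1178  0.0727]
((553.294189453125, -117.93385314941406), (139.2305908203125, 94.54368591308594), 81.93214416503906)
[[ 0.5161 -0.0419]
 [ 0.6145 -0.0491]
 [ 0.5903 -0.1896]
 [ 0.4977 -0.1754]] [ 0.5546 -0.114   0.0727]
((555.1050415039062, -112.10285186767578), (142.5659637451172, 98.3572769165039), 81.31169891357422)
loose [0.5837 0.059  0.0712]
[[ 0.6255 -0.0137]
 [ 0.5324 -0.0048]
 [ 0.5381  0.1275]
 [ 0.633   0.124 ]] [0.5822 0.0583 0.0712]
((581.8477172851562, 57.70740509033203), (137.8946075439453, 94.9675064086914), 86.90077209472656)
[[ 0.5385  0.1279]
 [ 0.6402  0.1336]
 [ 0.6283 -0.0103]
 [ 0.5357 -0.0097]] [0.5857 0.0604 0.0712]
((587.9625244140625, 61.92747497558594), (145.41595458984375, 101.56563568115234), 88.82017517089844)
```

```bash

python3 -m jog '[[[0.3,0.3,-0.3],0,1],[[0.6,0.6,-0.6],0,1],[[0.9,0.9,-0.9],0,1],[[1,1,-1],0,1],[[1,1,-1],0,1],[[1,1,-1],0,1],[[1,1,-1],0,1],[[1,1,-1],0,1]]'
for i in 1 2 ; do :; done
python3 -m jog '[[[0.3,0.3,0],0,1],[[0.6,0.6,0],0,1],[[0.9,0.9,0],0,1],[[1,1,0],0,1],[[1,1,0],0,1],[[1,1,0],0,1],[[1,1,0],0,1],[[1,1,0],0,1]]'
python3 -m jog '[[[0.3,0.3,0],0,1],[[0.6,0.6,0],0,1],[[0.9,0.9,0],0,1],[[1,1,0],0,1],[[1,1,0],0,1],[[1,1,0],0,1],[[1,1,0],0,1],[[1,1,0],0,1]]'
python3 -m jog '[[[0.3,0.3,0],-0.06,1],[[0.6,0.6,0],-0.12,1],[[0.9,0.9,0],-0.155,1],[[1,1,0],-0.155,1],[[1,1,0],-0.155,1],[[1,1,0],-0.155,1],[[1,1,0],-0.155,1],[[1,1,0],-0.155,1]]'
python3 - <<'E'
from workcell import vision,ctrl
import numpy as np,cv2
s=vision.snapshot("wrist"); np.savez("w1.npz",K=s["intrinsics"],r=s["rvec"],t=s["tvec"],f=s["frame"]); cv2.imwrite("pics/w1.png",s["frame"])
print(ctrl.get_state())
E
```

```text
time_s: 0.9
eef_pos: [0.2873, 0.4509, 0.3515]
orientation: [3.082, -0.592, -0.001]
force: [-0.5, 0.1, -0.4]
gripper_width: 0.0855
gripper_force: 0.0
time_s: 1.7
eef_pos: [0.3433, 0.3213, 0.3529]
orientation: [3.085, -0.592, -0.0]
force: [-0.4, 0.4, -0.4]
gripper_width: 0.0857
gripper_force: 0.0
time_s: 2.5
eef_pos: [0.399, 0.1912, 0.3532]
orientation: [3.085, -0.592, -0.0]
force: [-0.6, -0.5, -0.8]
gripper_width: 0.0853
gripper_force: 0.0
time_s: 3.3
eef_pos: [0.4547, 0.0612, 0.3534]
orientation: [-3.134, 0.213, -0.0]
force: [-1.2, -0.6, 0.6]
gripper_width: 0.0856
gripper_force: 0.0
{'time_s': 3.35, 'q': array([ 4.89231285e-01,  3.41779816e-02, -1.95560689e-01, -3.90878851e-05,
       -1.34079894e+00,  9.45975451e-01]), 'joint_vel': array([-0.00386436,  0.00041242,  0.00179156,  0.00113366,  0.00016584,
        0.00034575]), 'joint_efforts': array([-4.55651118e-02, -2.15633816e+01,  1.97450513e+01,  4.38740909e+00,
        8.71081852e-05, -1.74804929e-03]), 'eef_pos': array([0.45473149, 0.06107483, 0.35341043]), 'orientation': array([-3.13420617e+00,  2.12823021e-01, -3.13330674e-04]), 'force': array([ 0.92288367, -0.17889079, -0.57075615]), 'torque': array([0.01270077, 0.00041382, 0.0029336 ]), 'gripper_force': 0.0, 'gripper_width': 0.08500101312991243}
```

View pics/w1.png

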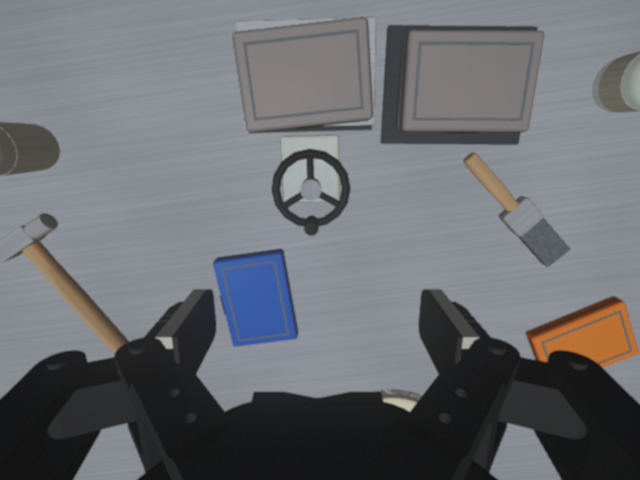

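The wrist view shows the wheel centre at (311,188) and the crank grip at (311,227). Loose-tray corners are (234,33), (365,17), (373,121), (248,132). Pile-top corners are (408,30), (543,31), (529,132), (402,131), and the brush is close to the pile at (480,165).

```bash
python3 - <<'E'
from h import *
from scipy.optimize import least_squares
np.set_printoptions(precision=4,suppress=True)
A=cam("scene0.npz");B=cam("side0.npz");W=cam("w1.npz")
s=lambda p:np.array(p)/4.8+[220,185]-0.4
d=lambda p:np.array(p)/5+[285,205]-0.4
print("cam",-W[1].T@W[2]); print("wheel",onz(W,[(311,188)],.075),"grip",onz(W,[(311,227)],.123), onz(W,[(311,227)],.110))
R=lambda a:np.array([[np.cos(a),-np.sin(a)],[np.sin(a),np.cos(a)]])
L=np.array([[.05,.07],[.05,-.07],[-.05,-.07],[-.05,.07]])
def cor(x,y,a,z): return np.c_[L@R(a).T+[x,y],np.full(4,z)]
# order: (+x,+y),(+x,-y),(-x,-y),(-x,+y)
lo={'W':(W,np.array([(234,33),(365,17),(373,121),(248,132)],float)),'A':(A,s([(345,500),(203,328),(350,255),(492,412)])),'B':(B,d([(310,42),(445,150),(315,200),(178,95)]))}
pi={'W':(W,np.array([(408,30),(543,31),(529,132),(402,131)],float)),'A':(A,s([(182,265),(75,103),(218,42),(332,198)])),'B':(B,d([(470,185),(607,318),(452,365),(322,235)]))}
w={'W':1,'A':1,'B':1}
for n,o in(("loose",lo),("pile",pi)):
    f=lambda v:np.concatenate([((proj(c,cor(*v))-p)).ravel() for c,p in o.values()])
    r=least_squares(f,[.57,.05 if n=="loose" else -.11,-.1,.08],loss='soft_l1'); print(n,r.x,np.abs(r.fun).max(), r.fun.reshape(3,4,2).mean(1))
    f=lambda v:(proj(W,cor(*v[:3],v[3]))-o['W'][1]).ravel()
    r=least_squares(f,[.57,.05,-.1,.08]); print(" wrist only",r.x,np.abs(r.fun).max())
f=lambda v:(proj(W,cor(*v,.08))-lo['W'][1]).ravel()
print("loose z=.08",least_squares(f,[.57,.05,-.1]).x)
for z in(.08,.085,.09,.095):
    f=lambda v:(proj(W,cor(*v,z))-pi['W'][1]).ravel()
    r=least_squares(f,[.57,-.1,-.1]);print("pile",z,r.x,abs(r.fun).max())
print("platform right edge/left", onz(W,[(375,20),(372,129),(237,20)],.058))
E
```

```text
cam [0.5242 0.0517 0.4734]
wheel [[0.4653 0.0669 0.075 ]] grip [[0.4316 0.0708 0.123 ]] [[0.4282 0.0715 0.11  ]]
loose [ 0.5832  0.0568 -0.0368  0.0722] 2.433248477699408 [[ 0.0631  0.0463]
 [-0.63   -0.3739]
 [ 0.047   0.4515]]
 wrist only [ 0.5838  0.057  -0.0352  0.069 ] 1.7811080219761664
pile [ 0.5538 -0.1174 -0.1376  0.0745] 2.0828549726819006 [[-0.284   0.0991]
 [-0.2041 -0.2066]
 [ 0.6055  0.1429]]
 wrist only [ 0.5539 -0.1181 -0.1358  0.0736] 1.3312015627149094
loose z=.08 [ 0.5818  0.0569 -0.0353]
pile 0.08 [ 0.5533 -0.1153 -0.1364] 2.3247249025559995
pile 0.085 [ 0.5527 -0.1132 -0.1369] 3.3295310651128602
pile 0.09 [ 0.5522 -0.1111 -0.1374] 4.361455150007259
pile 0.095 [ 0.5517 -0.1089 -0.1379] 5.4216140805496025
platform right edge/left [[ 0.6311 -0.0251  0.058 ]
 [ 0.5209 -0.0118  0.058 ]
 [ 0.651   0.1205  0.058 ]]
```

```bash

python3 -m jog '[[[0.3,0.3,0.3],0,0],[[0.6,0.6,0.6],0,0],[[0.9,0.9,0.9],0,0],[[1,1,1],0,0],[[1,1,1],0,0],[[1,1,1],0,0],[[1,1,1],0,0],[[1,1,1],0,0]]' >/dev/null
python3 -m jog '[[[0.1,0.3,0.3],0,0],[[0.1,0.47,0.6],0,0],[[0.1,0.47,0.9],0,0],[[0.1,0.47,1.2],0,0],[[0.1,0.47,1],0,0],[[0.1,0.47,1],0,0],[[0.1,0.47,1],0,0],[[0.1,0.47,1],0,0]]' | head -3
python3 -m jog '[[[0.1,0.3,0.3],0,0],[[0.1,0.47,0.6],0,0],[[0.1,0.47,0.9],0,0],[[0.1,0.47,1],0,0],[[0.1,0.47,1],0,0],[[0.1,0.47,1],0,0],[[0.1,0.47,1],0,0],[[0.1,0.47,1],0,0]]'
python3 -m jog '[[[0,0,0.2],0,0],[[0,0,0.35],0,0],[[0,0,0.4],0,0],[[0,0,0.42],0,0],[[0,0,0.42],0,0],[[0,0,0.42],0,0],[[0,0,0.42],0,0],[[0,0,0.42],0,0]]'
```

```text
time_s: 4.95
eef_pos: [0.5446, -0.1001, 0.1549]
orientation: [-3.134, 0.214, -0.005]
force: [-0.2, -0.5, 0.2]
gripper_width: -0.0003
gripper_force: 0.0
time_s: 5.75
eef_pos: [0.544, -0.1004, 0.1118]
orientation: [-3.134, 0.215, -0.001]
force: [0.2, 0.1, -0.2]
gripper_width: -0.0002
gripper_force: 0.0out of range
```

```bash

python3 -m jog '[[[0,0,0.01],0,0],[[0,0,0.02],0,0],[[0,0,0.03],0,0],[[0,0,0.04],0,0],[[0,0,0.05],0,0],[[0,0,0.05],0,0],[[0,0,0.05],0,0],[[0,0,0.05],0,0]]' | sed -n '2p;4p'
python3 -m jog '[[[0,0,0.01],0,0],[[0,0,0.02],0,0],[[0,0,0.025],0,0],[[0,0,0.025],0,0],[[0,0,0.025],0,0],[[0,0,0.025],0,0],[[0,0,0.025],0,0],[[0,0,0.025],0,0]]' | sed -n '2p;4p'
```

```text
eef_pos: [0.5438, -0.1005, 0.1063]
force: [0.1, -0.4, 0.5]
eef_pos: [0.5438, -0.1005, 0.1039]
force: [-0.1, 0.0, 0.1]
```

```bash

python3 -m jog '[[[0,0,0.01],0,0],[[0,0,0.02],0,0],[[0,0,0.025],0,0],[[0,0,0.025],0,0],[[0,0,0.025],0,0],[[0,0,0.025],0,0],[[0,0,0.025],0,0],[[0,0,0.025],0,0]]' | sed -n '2p;4p'
```

```text
eef_pos: [0.5438, -0.1004, 0.102]
force: [-2.4, 1.0, 5.6]
```

```bash

python3 -m jog '[[[0,0,-0.3],0,0],[[0,0,-0.7],0,0.3],[[-0.4,-0.4,-0.7],0,0.6],[[-0.8,-0.8,-0.7],0,0.6],[[-1,-1,-0.7],0,0.6],[[-1,-1,-0.7],0,0.6],[[-1,-1,-0.7],0,0.6],[[-1,-1,-0.7],0,0.6]]' | sed -n '1,2p;4p'
python3 -m jog '[[[-0.2,-0.3,0],0,0.6],[[-0.36,-0.55,0],0,0.6],[[-0.36,-0.55,0],0,0.6],[[-0.36,-0.55,0],0,0.6],[[-0.36,-0.55,0],0,0.6],[[-0.36,-0.55,0],0,0.6],[[-0.36,-0.55,0],0,0.6],[[-0.36,-0.55,0],0,0.6]]'
python3 - <<'E'
from h import *
from workcell import vision,ctrl
s=lambda p:np.array(p)/4.8+[220,185]-0.4
d=lambda p:np.array(p)/5+[285,205]-0.4
print(ctrl.nose_length,tri(cam("scene0.npz"),s([(586,190)]),cam("side0.npz"),d([(68,119)])))
s=vision.snapshot("wrist"); cv2.imwrite("pics/w2.png",s["frame"]); print(s["frame"].shape)
c=(s["intrinsics"],cv2.Rodrigues(s["rvec"])[0],np.array(s["tvec"]).ravel())
print("expected grip px",proj(c,[[.4296,.0712,.12]]),"tcp axis",proj(c,[[.4296,.0712,.15]]))
E
```

```text
time_s: 8.95
eef_pos: [0.4591, 0.012, 0.1713]
force: [0.3, 0.9, 0.4]
time_s: 9.75
eef_pos: [0.4304, 0.0713, 0.1712]
orientation: [3.134, -0.217, -0.0]
force: [-0.1, -0.6, -0.7]
gripper_width: 0.0513
gripper_force: 0.0
0.022 [[0.42755221 0.07204734 0.12086438]]
(480, 640, 3)
expected grip px [[317.38073458 271.9538122 ]] tcp axis [[317.44578965 297.61303285]]
```

View pics/w2.png

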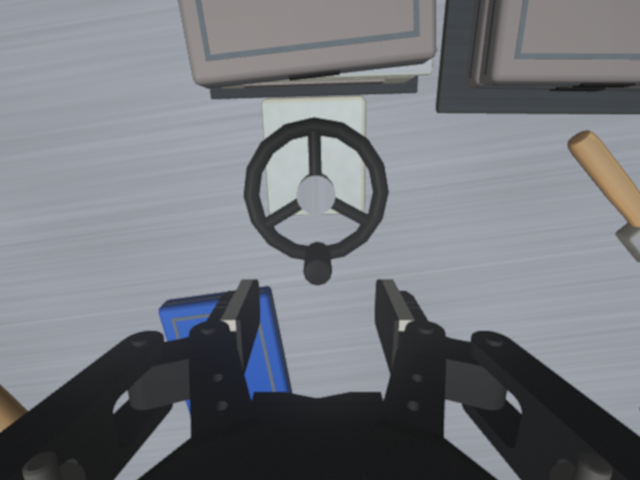

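The grip's top is at (317,270), within 2 px of where I expected it. I'll go down, grip lightly and start cranking.

```bash

python3 -m jog '[[[0,0,0.3],0,0.6],[[0,0,0.5],0,0.6],[[0,0,0.63],0,0.6],[[0,0,0.63],0,0],[[0,0,0.63],0,0],[[0,0,0.63],0,0],[[0,0,0.63],0,0],[[0,0,0.63],0,0]]' 40
python3 -m jog '[[[0,0,0],0,0],[[0.025,-0.138,0],0,0],[[0.101,-0.256,0],0,0],[[0.217,-0.336,0],0,0],[[0.354,-0.366,0],0,0],[[0.354,-0.366,0],0,0],[[0.354,-0.366,0],0,0],[[0.354,-0.366,0],0,0]]'
```

```text
time_s: 10.6
eef_pos: [0.4307, 0.0718, 0.109]
orientation: [-3.134, 0.215, -0.002]
force: [0.8, -1.4, 1.2]
gripper_width: 0.0148
gripper_force: 39.1
time_s: 11.4
eef_pos: [0.4709, 0.103, 0.109]
orientation: [3.134, -0.215, 0.002]
force: [1.7, -4.0, 5.1]
gripper_width: 0.0148
gripper_force: 39.8
```

```bash

python3 -m jog '[[[0.139,0.026,0],0,0],[[0.257,0.102,0],0,0],[[0.336,0.217,0],0,0],[[0.366,0.355,0],0,0],[[0.341,0.493,0],0,0],[[0.265,0.611,0],0,0],[[0.149,0.691,0],0,0],[[0.012,0.72,0],0,0]]'
python3 -m jog '[[[0,0,0],0,0],[[0,0,0],0,0],[[0,0,0],0,0.4],[[0,0,0],0,0.5],[[0,0,-0.2],0,0.5],[[0,0,-0.5],0,0.5],[[0,0,-0.9],0,0.5],[[0,0,-1],0,0.5]]'
python3 - <<'E'
from workcell import vision
import numpy as np,cv2
for n in("wrist","scene","side"):
    s=vision.snapshot(n); np.savez(n+"3.npz",K=s["intrinsics"],r=s["rvec"],t=s["tvec"],f=s["frame"]); 
    if n=="wrist": w=s["frame"]
    if n=="side": v=cv2.resize(s["frame"][200:300,285:420],(800-400+140,400))
    if n=="scene": u=s["frame"]
cv2.imwrite("pics/w3.png",w)
E
```

```text
time_s: 12.2
eef_pos: [0.4642, 0.0313, 0.109]
orientation: [-3.134, 0.214, -0.009]
force: [4.5, -1.4, 1.9]
gripper_width: 0.0147
gripper_force: 40.1
time_s: 13.0
eef_pos: [0.4638, 0.0326, 0.2119]
orientation: [-3.131, 0.214, -0.01]
force: [-0.6, -0.1, 0.3]
gripper_width: 0.0431
gripper_force: 0.0
```

View pics/w3.png

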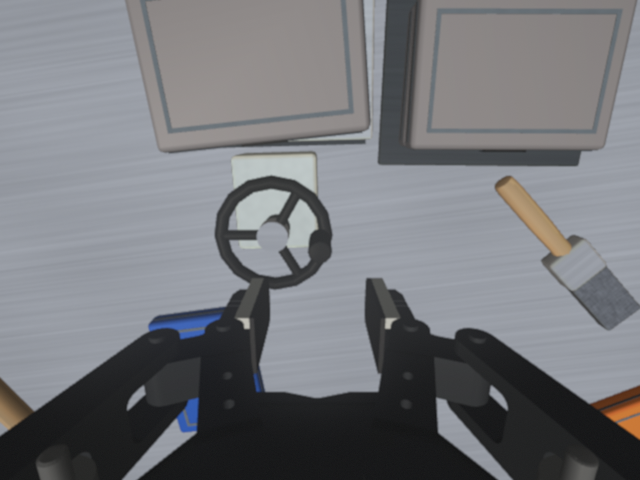

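The spoke opposite the grip now points left (230,235) and the grip right (320,241), so the wheel has turned 270°, or 4.71 rad. The platform is at about 81.5 mm and the touched pile top at about 80 mm. I'll go round to the far side of the tray with the fingers open as a two-point pusher.

```bash

python3 -m jog '[[[0.2,-0.2,0],0.09,0.7],[[0.4,-0.4,0],0.18,0.7],[[0.6,-0.6,0],0.27,0.7],[[0.8,-0.8,0],0.36,0.7],[[1,-1,0],0.45,0.7],[[1,-1,0],0.54,0.7],[[1,-1,0],0.63,0.7],[[1,-1,0],0.72,0.7]]' | sed -n '2,4p'
python3 -m jog '[[[-0.1,-0.1,0],0.09,0.7],[[-0.3,-0.2,0],0.18,0.7],[[-0.41,-0.32,0],0.28,0.7],[[-0.41,-0.32,0],0.28,0.7],[[-0.41,-0.32,0],0.28,0.7],[[-0.41,-0.32,0],0.28,0.7],[[-0.41,-0.32,0],0.28,0.7],[[-0.41,-0.32,0],0.28,0.7]]' 
python3 - <<'E'
from workcell import vision,ctrl
from h import *
s=vision.snapshot("wrist"); np.savez("w4.npz",K=s["intrinsics"],r=s["rvec"],t=s["tvec"],f=s["frame"]); cv2.imwrite("pics/w4.png",s["frame"])
from scipy.spatial.transform import Rotation as Ro
x=Ro.from_rotvec(ctrl.get_state()["orientation"]).as_matrix()[:,0]; print(np.arctan2(x[1],x[0]))
E
```

```text
eef_pos: [0.5734, 0.117, 0.205]
orientation: [2.521, -1.866, -0.005]
force: [-1.4, 0.0, 0.3]
time_s: 14.75
eef_pos: [0.5926, 0.1651, 0.2083]
orientation: [2.064, -2.369, -0.0]
force: [-0.4, -0.4, -0.3]
gripper_width: 0.06
gripper_force: 0.0
-1.7081928486935807
```

View pics/w4.png

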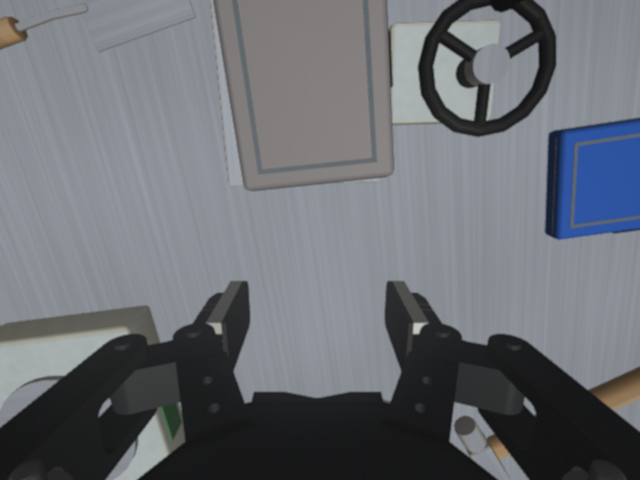

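Tray's near edge runs (247,189)–(393,174), centred between the fingers. Next: lower and check by calculation.

```bash

python3 -m jog '[[[0,0,0.3],0,0.7],[[0,0,0.6],0,0.7],[[0,0,0.9],0,0.7],[[0.05,0,1],0,0.7],[[0.05,0,1],0,0.7],[[0.05,0,1],0,0.7],[[0.05,0,1],0,0.7],[[0.05,0,1],0,0.7]]' 
python3 - <<'E'
from h import *
W=cam("w4.npz"); q=onz(W,[(247,189),(393,174)],.1)[:,:2]-[.5533,-.1153]
print(q@np.array([[.9906,.1366],[-.1366,.9906]]))
E
```

```text
time_s: 15.6
eef_pos: [0.5929, 0.1611, 0.11]
orientation: [-2.062, 2.366, -0.001]
force: [-0.3, 0.0, -0.8]
gripper_width: 0.0599
gripper_force: 0.0
[[ 0.04693039  0.24825792]
 [-0.049527    0.23841965]]
```

```bash

python3 -m jog '[[[0.1,0,0.05],0,0.7],[[0.2,0,0.05],0,0.7],[[0.3,0,0.05],0,0.7],[[0.4,0,0.05],0,0.7],[[0.5,0,0.05],0,0.7],[[0.6,0,0.05],0,0.7],[[0.7,0,0.05],0,0.7],[[0.8,0,0.05],0,0.7]]' 
python3 -m jog '[[[0.1,0,0],0,0.7],[[0.2,0,0],0,0.7],[[0.3,0,0],0,0.7],[[0.4,0,0],0,0.7],[[0.5,0,0],0,0.7],[[0.6,0,0],0,0.7],[[0.65,0,0],0,0.7],[[0.7,0,0],0,0.7]]' 
python3 - <<'E'
from workcell import vision
import cv2,numpy as np
s=vision.snapshot("wrist"); np.savez("w5.npz",K=s["intrinsics"],r=s["rvec"],t=s["tvec"],f=s["frame"]); cv2.imwrite("pics/w5.png",s["frame"])
E
```

```text
time_s: 16.4
eef_pos: [0.5811, 0.0806, 0.1034]
orientation: [-2.064, 2.369, -0.0]
force: [0.2, 1.4, 0.6]
gripper_width: 0.0597
gripper_force: 0.7
time_s: 17.2
eef_pos: [0.5713, 0.0115, 0.1031]
orientation: [2.063, -2.369, -0.0]
force: [0.3, 2.2, -0.3]
gripper_width: 0.0596
gripper_force: 0.7
```

View pics/w5.png

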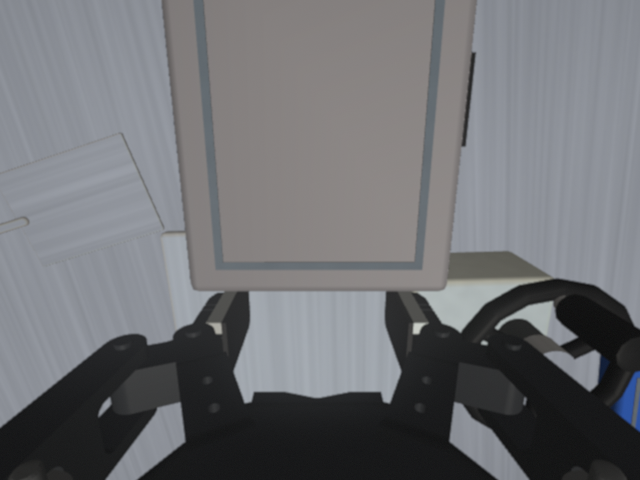

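The tray is square to the fingers, its trailing edge level at row 290 and its sides at columns 190 and 447. Next I work out the remaining push.

```bash
python3 - <<'E'
from h import *
W=cam("w5.npz"); M=np.array([[.9906,.1366],[-.1366,.9906]])
for z in(.1036,.100,.095):print(z,(onz(W,[(200,290),(440,290),(190,283),(447,283),(165,5),(476,5)],z)[:,:2]-[.5533,-.1153])@M)
g=cv2.cvtColor(np.load("w5.npz")["f"],cv2.COLOR_BGR2GRAY).astype(int)
print(g[280:300,320])
# pile edges in w1, subpixel, on transects between corners
W1=cam("w1.npz"); g=cv2.cvtColor(np.load("w1.npz")["f"],cv2.COLOR_BGR2GRAY).astype(int)
print(g[20:40,470],g[125:142,470],g[80,390:415],g[80,525:550])
E
```

```text
0.1036 [[ 0.04464044  0.11464995]
 [-0.04630149  0.11475138]
 [ 0.04813192  0.11176534]
 [-0.048656    0.11187243]
 [ 0.04628368  0.02027585]
 [-0.04795854  0.02035316]]
0.1 [[ 0.04597493  0.11636382]
 [-0.04770608  0.11646831]
 [ 0.04957156  0.11339234]
 [-0.0501315   0.11350264]
 [ 0.04766766  0.01914728]
 [-0.04941303  0.01922692]]
0.095 [[ 0.04782837  0.1187442 ]
 [-0.04965689  0.11885293]
 [ 0.05157106  0.11565205]
 [-0.05218081  0.11576684]
 [ 0.04958984  0.01757983]
 [-0.05143317  0.0176627 ]]
[135 135 135 135 135 135 131 126 121 117 124 145 161 163 163 163 163 163
 163 164]
[138 140 140 139 135 115  81  62  59  64  84 101 111 118 122 122 121 121
 121 122] [124 124 123 118 111  97  74  51  56  65  66  65  65  65  65  65  66] [ 64  63  63  63  63  64  64  62  61  58  61  66  64  58  65  82 101 112
 119 123 124 125 124 124 123] [111 101 100 108 116 121 121 121 120 118 112 116 132 141 142 142 142 141
 142 142 142 142 141 142 142]
```

```bash

python3 -m jog '[[[0.1,0,0],0,0.7],[[0.2,0,0],0,0.7],[[0.3,0,0],0,0.7],[[0.37,0,0],0,0.7],[[0.42,0,0],0,0.7],[[0.45,0,0],0,0.7],[[0.47,0,0],0,0.7],[[0.47,0,0],0,0.7]]' 
python3 -m jog '[[[-0.1,0,0],0,0.7],[[-0.25,0,0],0,0.7],[[-0.5,0,-0.1],0,0.7],[[-0.8,0,-0.4],0,0.7],[[-1,0,-0.7],0,0.7],[[-1,0,-1],0,0.7],[[-1,0,-1],0,0.7],[[-1,0,-1],0,0.7]]' | head -2
python3 -m jog '[[[0,0.3,-0.3],0,0.7],[[0,0.6,-0.6],0,0.7],[[0,0.9,-0.9],0,0.7],[[0,1,-1],0,0.7],[[0,1,-1],0,0.7],[[0,1,-1],0,0.7],[[0,1,-1],0,0.7],[[0,1,-1],0,0.7]]' | head -2
python3 - <<'E'
from workcell import vision
import cv2,numpy as np
o=[]
for n in("wrist","scene","side"):
    s=vision.snapshot(n); np.savez(n+"6.npz",K=s["intrinsics"],r=s["rvec"],t=s["tvec"],f=s["frame"]); o.append(s["frame"])
a=cv2.resize(o[1][185:285,225:325],(400,400),interpolation=cv2.INTER_CUBIC);b=cv2.resize(o[2][225:325,325:425],(400,400),interpolation=cv2.INTER_CUBIC)
c=np.zeros((600,800,3),np.uint8); c[:400,:400]=a;c[:400,400:]=b;c[400:,:267]=cv2.resize(o[0],(267,200)); cv2.imwrite("pics/m6.png",c)
E
```

```text
time_s: 18.05
eef_pos: [0.5651, -0.0347, 0.1034]
orientation: [2.064, -2.368, 0.0]
force: [1.0, -0.1, -0.0]
gripper_width: 0.0596
gripper_force: 0.0
time_s: 18.85
eef_pos: [0.5788, 0.066, 0.2039]
time_s: 19.65
eef_pos: [0.48, 0.0781, 0.3015]
```

View pics/m6.png

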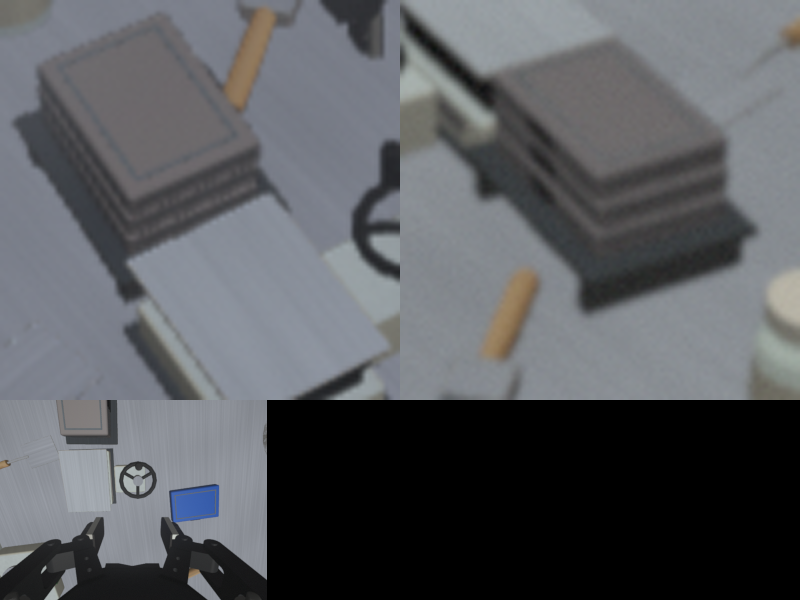

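All three layers look flush in both views: near corners at columns 128 (scene) and 600 (side) line up vertically. I'll check this with numbers.

```bash
python3 - <<'E'
from h import *
from scipy.optimize import least_squares
np.set_printoptions(precision=4,suppress=True)
A=cam("scene0.npz");B=cam("side0.npz")
s=lambda p:np.array(p)/4.8+[220,185]-0.4
d=lambda p:np.array(p)/5+[285,205]-0.4
s6=lambda p:np.array(p)/4+[225,185]-0.4
d6=lambda p:(np.array(p)-[400,0])/4+[325,225]-0.4
L=np.array([[.05,.07],[.05,-.07],[-.05,-.07],[-.05,.07]])
def cor(x,y,a,z):
    R=np.array([[np.cos(a),-np.sin(a)],[np.sin(a),np.cos(a)]]); return np.c_[L@R.T+[x,y],np.full(4,z)]
def fit(a,b,z):
    r=least_squares(lambda v:np.r_[(proj(A,cor(*v,z))-a).ravel(),(proj(B,cor(*v,z))-b).ravel()],[.55,-.11,-.13],loss='soft_l1'); return r.x,np.abs(r.fun).max()
print("pile before",fit(s([(182,265),(75,103),(218,42),(332,198)]),d([(470,185),(607,318),(452,365),(322,235)]),.08))
print("loose now",fit(s6([(130,203),(38,70),(165,12),(258,150)]),d6([(615,38),(725,130),(603,183),(495,75)]),.102))
# predicted corner columns for z tops if flush
for n,c,k in(("scene",A,0),("scene",A,3),("side",B,2),("side",B,1)):
    X=[cor(.5533,-.1155,-.137,z)[k] for z in(.102,.08,.058)]; p=proj(c,X)
    print(n,k,((p-[225,185]+.4)*4 if n=="scene" else (p-[325,225]+.4)*4+[400,0]))
# registration: shift of top-face texture between before (pile) and after (loose) after rectifying each to its plane
def rect(f,c,z):
    u=np.array([[x,y] for y in np.arange(.1,-.1,-.0005) for x in np.arange(-.07,.07,.0005)])
    a=-.137;R=np.array([[np.cos(a),-np.sin(a)],[np.sin(a),np.cos(a)]])
    p=proj(c,np.c_[u@R.T+[.5533,-.1155],np.full(len(u),z)]).astype(np.float32).reshape(400,280,2)
    return cv2.cvtColor(cv2.remap(f,p[...,0],p[...,1],cv2.INTER_CUBIC),cv2.COLOR_BGR2GRAY)
for n,c in(("scene",A),("side",B)):
    a=rect(np.load(n+"0.npz")["f"],c,.08)[60:340,40:240];b=rect(np.load(n+"6.npz")["f"],c,.102)[60:340,40:240]
    w=np.eye(2,3,dtype=np.float32); cc,w=cv2.findTransformECC(a,b,w,cv2.MOTION_EUCLIDEAN,(3,200,1e-6),None,9)
    m=w@[100,140,1]-[100,140]; print(n,"ecc",cc,"shift mm (x, -y)",m*.5,"rot",np.arctan2(w[1,0],w[0,0]))
E
```

```text
pile before (array([ 0.5539, -0.1151, -0.1351]), np.float64(2.4609368968710896))
loose now (array([ 0.5555, -0.1107, -0.1304]), np.float64(2.3920031653789238))
scene 0 [[127.5518 197.029 ]
 [130.0392 218.2441]
 [132.4753 239.0208]]
scene 3 [[261.7902 137.713 ]
 [262.8551 159.1281]
 [263.8984 180.109 ]]
side 2 [[602.07   178.1603]
 [600.4253 206.5664]
 [598.8066 234.523 ]]
side 1 [[734.7325 137.2366]
 [732.0981 165.2432]
 [729.5044 192.8178]]
scene ecc 0.7331720676865713 shift mm (x, -y) [-1.2757 -1.3304] rot -0.002913729
side ecc 0.9167140952213072 shift mm (x, -y) [-0.7539 -1.4544] rot 0.001559556
```

The texture registration in both cameras puts the third tray within about 1.5 mm and 0.003 rad of the pile. The arm is clear, so I'll hand in.

```bash
python3 -c "
from workcell import workorder
print(workorder.close_job())"
```

```text
the job is handed in; nothing more can be done
None
```

I handed the job in at about 20 s. The platform was raised level with the pile (about 1.5 mm above its top), and the third tray lies on the pile, within about 1.5 mm by image registration (rougher corner readings said up to 4.5 mm); the hand-in call returned no verdict.

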